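Roll the trolley castor wheel to its parking rest

TASK

The castor wheel from the instrument trolley has been repaired: test it by rolling it along the bench on its tread, really turning and neither lifted, dragged without turning nor tipped over, to the blue parking rest. Leave it standing upright and still in the dip between its two orange ribs, square to them, and let go. Leave the bottle, the beaker and the screwdriver where they are.

Things in the scene. Friction and masses are not known exactly. Their poses are not given: they have to be found in the camera images.
- wheel_center (a point): Centre of the castor wheel: grey, black rubber tyre, 80 mm diameter, 28 mm wide, 0.2 to 0.35 kg, standing free on its tread on the bench (centre 40 mm up). Its y axis is the axle, level; at the start x is the rolling direction (either way) and z is up, and both turn with the wheel as it rolls. One rolled turn covers 251 mm.
- hub_center (a point): Centre of the wheel's steel hub, the same point as the wheel's centre. The hub is 22 mm in diameter and 46 mm long along y with flat ends, sticking out 9 mm from each face of the wheel. It runs freely in the wheel on a bearing, so the wheel can turn while the hub's ends are held.
- wheel_dot (a point): Yellow paint dot, 11 mm, seen on both faces of the wheel, 24 mm from its centre (this point lies at mid width, inside). It is at the top at the start and turns with the wheel: in a proper roll it goes round under the hub and comes up above it again.
- rest_center (a point): Centre of the blue parking rest, at bench level, fixed. Two orange half-round ribs, 6 mm high, 12 wide, 90 long, lie along its y axis, centre lines at x = -24 and +24 mm; the wheel stands on the bench between them, over a yellow mark, with 1 mm play. It enters along x from either end, rolling over one rib (its centre rises 6 mm and drops back); axle parallel to ribs.
- bottle: Amber bottle with a blue cap, 64 mm diameter, 150 mm high; origin at the centre of its underside. Leave alone.
- beaker: White porcelain beaker, 72 mm diameter, 85 mm high; origin at the centre of its underside. Leave alone.
- screwdriver: Screwdriver lying on the bench; origin on its underside. Leave alone.
There are look-alikes about, which are no part of the job. Of the things that look like the part that bears wheel_center, take the one that is farthest from the robot's base at the start.

How it is judged:
By the outcome, as a careful person would: the job done as asked, in the order asked, and still so for the second after the job is handed in, with the robot touching nothing.
It also fails if it takes over 51 s, if anything falls off the work surface, if the arm or the gripper's body presses on something with over 40 N, if the wrist force passes 120 N, or if a joint passes its speed limit or range.

ROBOT

A 7-joint arm with a two-finger parallel gripper is mounted at the origin on the work surface. World frame = base frame: x ahead of the robot, y to its left, z up, the work surface at z = 0. Lengths are in m, angles in rad, forces in N, time in s.
With the tool pointing down it reaches from about 0.4 to 0.925 m from the base axis. Payload 5.6 kg.
Tool frame: the origin (TCP) lies between the finger pads; the fingertips stand 14 mm ahead of it and the grasp point (between the pads) lies 5 mm behind it; z points along the fingers, y is the line along which they close (so a half turn about z gives the same grasp; the last joint's range is limited). The gripper opens to 85 mm and grips with 20 to 120 N. Pads are 22 mm wide; open, the fingers measure 114 mm over their backs; the gripper's body (76 mm by 85 mm) begins 54 mm behind the grasp point. The pads swing forward as they close: fully open they stand 13 mm farther back than shut.
Start: joints at [-1.383, 0.468, -0.012, 1.603, 0.006, 1.071, -0.056], TCP at [0.149, 0.633, 0.21] pointing down, gripper open.
Joint ranges: [-2.53, 2.53], [-0.31, 2.02], [-1.57, 1.55], [0.28, 2.44], [-1.29, 4.43], [0.15, 1.84], [-2.92, 2.92]. Speed limits (rad/s): [2.57, 2.57, 3.14, 3.14, 3.14, 3.14, 3.14].

INTERFACE

Orientations are given as a unit quaternion [w, x, y, z].
In Python, from plant import ctrl gives the robot as it stands. The module is installed in compiled form; this text tells all that it offers.
- The arm moves only by the tool jog_arm, never from a script. Its argument "series" is a list of rows, each a list of 7 numbers: the closure, from 0 (fully open) to 1 (shut), then the shift along the tool's x, y, z in cm, then the turn, a rotation vector about the tool's x, y, z in rad. In form: [[grip, tx, ty, tz, ax, ay, az], ...]. A call has 1 to 20 rows; each row shifts and turns the commanded pose from where the row before left it, along the tool's axes as they then stand; what a row does not reach is not made up. A row lasts 1/10 s, in which the tool goes at most 50 mm and 8.59 degrees, less where a joint would pass 70% of its speed; a pose out of reach is approached as far as the arm can. A call is refused whole if a number of a shift passes 5 or a number of a turn 0.15, either way. A call with a gripper value outside its range is refused whole. The fingers move at their own pace and stop on an object; "newtons" is the grip in N (left out, the last holds). Time passes only in rows, so rows that do not move let the fingers close. It gives the time, the measured TCP pose, the force, the opening and the grip force at its end, in the units of the state.
- ctrl.observe(): the state, without advancing time (a new reading comes with each control period).
- ctrl.read_camera(name): name is "side" or "top" or "wrist"; returns (picture, depth): 480x640x3 uint8, blue, green, red; 480x640 float32, m along the optical axis (not along the pixel's ray), 0 where there is no reading.
- ctrl.calibration(name): a dict with "fx", "fy", "cx", "cy" (pixels), "eye" and "attitude" of the camera in the world. Camera axes: x right, y down, z forward; pixel columns grow to the right and rows downward; lengths in m; the calibration is good to about 2 mm. A picture is of the moment at which its call begins: read the wrist's pose just before it. calibration takes no time and is no camera call; for the wrist camera it gives the pose at the moment of the call.
- ctrl.sign_off(): hands the job in; it is judged then, once.
Trained networks look in the newest picture that a camera, given by its name, has taken for a name from the list of things; names that differ only in an ending like _2 or _b are one class to them, and where a whole thing is asked for, a point or a joint stands for the part that bears it (a point fixed in the world has none). Each returns a list of dicts, best first, with "score" (0 to 1); they miss things now and then, are a little off and sometimes report something else, mostly with a low value. They report only what shows in the picture. A call takes as long as a camera call. They do not tell look-alikes from the thing itself.
- ctrl.cut_out(name, camera): "pixels" (480x640 bool, what is visible of it).
- ctrl.mark_of(name, camera): "xyz" ([x, y, z] in m, in world coordinates, good to about 4 mm: a listed point, or the origin of a listed thing).
The state is a dict: "t": time; "q": joint angles; "qvel": joint speeds; "tau": joint torques, N m; "eef_pos": TCP position; "tcp_rot": TCP orientation; "wrist_force": force on the tool from outside, world axes, zero at the start; "ft_torque": the same for the moment, N m; "width": finger opening in m; "finger_force": force on a finger pad.
Only numpy, scipy, OpenCV 4.12 (cv2) and the standard library are available. Lean on these libraries where they do the work, as an engineer would, in place of code of your own. Each camera call takes 0.05 s, during which the arm holds its last target. There are 200 camera calls.

## Working session

There is one attempt and no reset: what is moved stays moved. The work goes in short steps, Python scripts to look and compute and a tool call to move; the robot and the scene stay as the last step left them, time stands still between calls to the robot, and variables do not carry over. Pictures are saved under pics/ and viewed, at most 10 in all, crops included, and the job is handed in when it is done.

Besides the shell and the picture viewer there is one more tool, called after "Call:" as name(argument=value, ...), one argument or row to a line, values as JSON. jog_arm: Moves the arm, as the interface text tells. Its arguments: {"type":"object","properties":{"series":{"type":"array"},"newtons":{"type":"number"}},"required":["series"]}

```bash
mkdir -p pics
cat > h.py <<'E'
import numpy as np, cv2
from plant import ctrl
from scipy.spatial.transform import Rotation as R
np.set_printoptions(precision=4,suppress=True)
def rot(a):
    a=np.array(a,float)
    if a.shape==(3,3): return a
    return R.from_quat(a[[1,2,3,0]]).as_matrix()
def world(name,u,v,d,c=None):
    c=c or ctrl.calibration(name)
    p=np.stack([(u-c['cx'])/c['fx']*d,(v-c['cy'])/c['fy']*d,d],-1)
    return p@rot(c['attitude']).T+np.array(c['eye'])
def proj(name,p,c=None):
    c=c or ctrl.calibration(name)
    q=(np.array(p)-c['eye'])@rot(c['attitude'])
    return np.array([q[0]/q[2]*c['fx']+c['cx'],q[1]/q[2]*c['fy']+c['cy']])
E
python3 - <<'E'
from h import *
s=ctrl.observe();print(s)
for n in ['top','side']:
    print(ctrl.calibration(n))
    im,d=ctrl.read_camera(n);cv2.imwrite(f'pics/{n}0.png',im);np.save(f'{n}0.npy',d)
    for k in ['wheel_center','wheel_dot','rest_center','bottle','beaker','screwdriver']:
        for r in ctrl.mark_of(k,n): print(n,k,round(r['score'],2),np.array(r['xyz']),proj(n,r['xyz']))
E
```

```text
{'t': 0.0, 'q': array([-1.383 ,  0.4684, -0.0116,  1.6037,  0.006 ,  1.0714, -0.0563]), 'qvel': array([-0.001 ,  0.0011,  0.0008,  0.0005,  0.0008, -0.0014, -0.0007]), 'tau': array([ -0.0007, -53.2365,   0.0211, -25.1305,   0.0113,   0.0077,
        -0.    ]), 'eef_pos': array([0.1486, 0.6321, 0.2095]), 'tcp_rot': array([-0.    ,  0.1152,  0.9933, -0.0009]), 'wrist_force': array([-0.311 ,  0.2623,  0.1836]), 'ft_torque': array([0.0436, 0.0005, 0.021 ]), 'finger_force': 0.0, 'width': 0.0851297336903131}
{'fx': 468.3656890138631, 'fy': 468.3656890138631, 'cx': 318.0448483998695, 'cy': 250.62052218666946, 'eye': array([ 0.4928, -0.0461,  1.1057]), 'attitude': array([-0.0294,  0.7099, -0.703 ,  0.0312])}
top wheel_center 0.85 [ 0.3641 -0.3164  0.0405] [436.5978 349.5986]
top wheel_center 0.81 [ 0.5345 -0.2312  0.0418] [398.3499 273.2257]
top wheel_center 0.79 [ 0.4218 -0.1895  0.0417] [380.08   323.1359]
top wheel_dot 0.82 [ 0.5276 -0.2354  0.0636] [401.9563 275.9801]
top wheel_dot 0.71 [ 0.3657 -0.3172  0.0617] [439.412  350.0685]
top wheel_dot 0.61 [ 0.423  -0.1885  0.0646] [381.0271 3
[... 357 characters left out ...]
ray([ 0.0657, -0.1962,  0.9234, -0.3234])}
side wheel_center 0.82 [ 0.4218 -0.1887  0.0404] [410.0967 226.3054]
side wheel_center 0.76 [ 0.3677 -0.316   0.0396] [447.3916 197.1101]
side wheel_center 0.59 [ 0.525  -0.2329  0.0401] [373.8267 200.3342]
side wheel_dot 0.61 [ 0.4182 -0.1864  0.0667] [413.2068 219.6498]
side wheel_dot 0.58 [ 0.3676 -0.3155  0.0607] [449.3547 190.8866]
side rest_center 0.56 [0.565  0.1651 0.0004] [283.6698 340.7533]
side bottle 0.85 [0.7247 0.1131 0.0033] [227.377  291.6919]
side bottle 0.39 [ 0.5296 -0.2358  0.0405] [372.4399 198.8576]
side beaker 0.95 [ 0.7388 -0.0429 -0.0033] [257.9077 239.7711]
side screwdriver 0.68 [ 0.758  -0.2468 -0.0005] [289.6562 181.616 ]
```

View pics/top0.png

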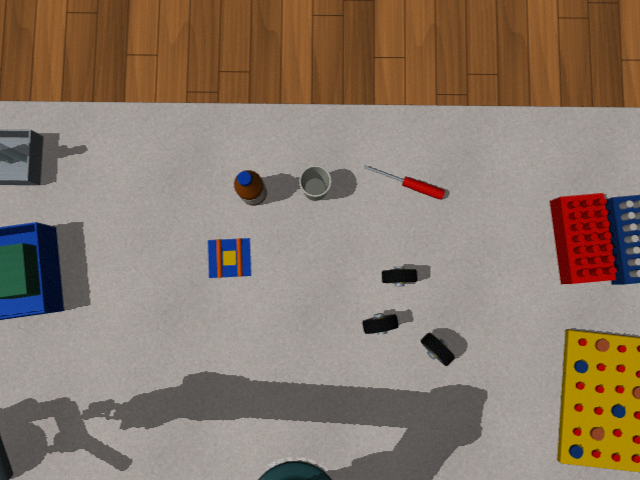

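Run:
```python
from h import *
im=cv2.imread('pics/top0.png');a=cv2.resize(im[225:385,340:490],None,fx=4,fy=4,interpolation=cv2.INTER_CUBIC)[:590]
cv2.imwrite('pics/crop0.png',a)
d=np.load('top0.npy')
c=ctrl.calibration('top')
v,u=np.mgrid[0:480,0:640]
P=world('top',u,v,d)
# wheel: points by height
m=(np.hypot(P[...,0]-.53,P[...,1]+.233)<.06)&(P[...,2]>.03)&(d>0)
q=P[m];print(len(q),q.mean(0),q[:,2].max())
t=q[q[:,2]>.06];w,V=np.linalg.eigh(np.cov(t[:,:2].T));print(t.mean(0),w**.5,V[:,1],V[:,0])
# rest: orange/blue
h=cv2.cvtColor(im,cv2.COLOR_BGR2HSV)
near=(np.hypot(P[...,0]-.565,P[...,1]-.165)<.1)&(d>0)
o=near&(h[...,0]>5)&(h[...,0]<20)&(h[...,1]>140)&(h[...,2]>100)
n,lab,st,ce=cv2.connectedComponentsWithStats(o.astype(np.uint8))
for i in range(1,n):
    if st[i,4]>20:
        mm=lab==i;r=cv2.minAreaRect(P[mm][:,:2].astype(np.float32));print(st[i,4],ce[i],P[mm].mean(0),r)
b=near&(h[...,0]>95)&(h[...,0]<130)&(h[...,1]>100)
print('blue',b.sum(),P[b].mean(0),cv2.minAreaRect(P[b][:,:2].astype(np.float32)))
```

```text
537 [ 0.5282 -0.2291  0.067 ] 0.08483213304694703
[ 0.5285 -0.2318  0.0731] [0.0084 0.019 ] [-0.0515  0.9987] [-0.9987 -0.0515]
141 [218.5319 257.7447] [0.5683 0.1858 0.0045] ((0.5678252577781677, 0.1862768828868866), (0.08985983580350876, 0.00933565478771925), 1.3867881298065186)
145 [238.9103 256.9862] [0.5706 0.1379 0.0045] ((0.5704445242881775, 0.13851939141750336), (0.08913780003786087, 0.0098620830103755), 3.880042314529419)
blue 971 [ 0.5692  0.1618 -0.0001] ((0.5695675611495972, 0.16237980127334595), (0.08917195349931717, 0.1000337302684784), 3.449082851409912)
```

View pics/crop0.png

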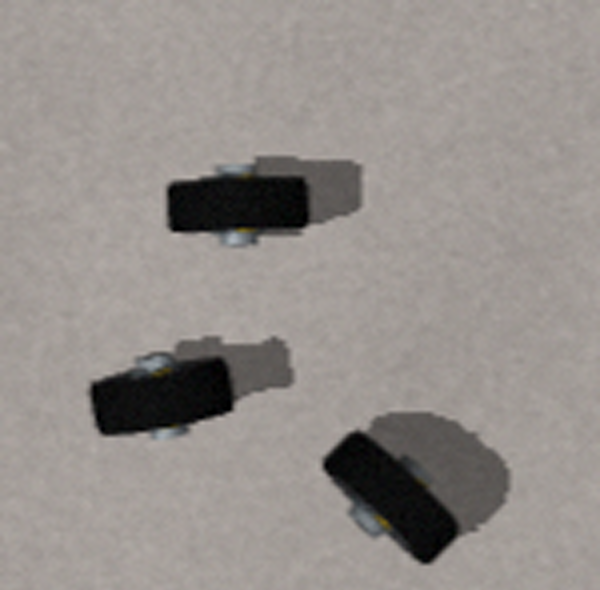

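Three look-alike wheels appear in the top image: (399,276), (380,323) and (437,349). The first is 0.577 m from the base, against 0.46 m and 0.48 m for the other two, so it is the farthest and the one meant. The crop confirms it is upright with its axle roughly along world x. The rest is at (230,258), with its ribs parallel to the axle but offset about 59 mm sideways, so the roll has to be steered. I'm now swinging over to the wheel.

Call:
jog_arm(
  series=[
    [0, -4.9, -0.5, 0, 0, 0, 0.075],
    [0, -4.9, -0.5, 0, 0, 0, 0.075],
    [0, -4.9, -0.5, 0, 0, 0, 0.075],
    [0, -4.9, -0.5, 0, 0, 0, 0.075],
    [0, -4.9, -0.5, 0, 0, 0, 0.075],
    [0, -4.9, -0.5, 0, 0, 0, 0.075],
    [0, -4.9, -0.5, 0, 0, 0, 0.075],
    [0, -4.9, -0.5, 0, 0, 0, 0.075],
    [0, -4.9, -0.5, 0, 0, 0, 0.075],
    [0, -4.9, -0.5, 0, 0, 0, 0.075],
    [0, -4.9, -0.5, 0, 0, 0, 0.075],
    [0, -4.9, -0.5, 0, 0, 0, 0.075],
    [0, -4.9, -0.5, 0, 0, 0, 0.075],
    [0, -4.9, -0.5, 0, 0, 0, 0.075],
    [0, -4.9, -0.5, 0, 0, 0, 0.075],
    [0, -4.9, -0.5, 0, 0, 0, 0.075],
    [0, -4.9, -0.5, 0, 0, 0, 0.075],
    [0, -4.9, -0.5, 0, 0, 0, 0.075],
    [0, 0, 0, 0, 0, 0, 0],
    [0, 0, 0, 0, 0, 0, 0],
  ],
  newtons=20,
)

```text
t: 2.7
eef_pos: [0.6127, -0.0461, 0.2107]
tcp_rot: [0.0, 0.712, 0.702, 0.0]
wrist_force: [0.0, 2.1, 0.0]
width: 0.0852
finger_force: 0.0
```

```bash
cat >> h.py <<'E'
def delta(target,yaxis_deg,s=None):
    """tool-frame shift (cm) to target, and az turn so that tool y lies at yaxis_deg"""
    s=s or ctrl.observe();M=rot(s['tcp_rot'])
    yd=np.degrees(np.arctan2(M[1,1],M[0,1]));da=(yaxis_deg-yd+180)%360-180
    print('t',s['t'],'tcp',s['eef_pos'],'ydeg',yd,'shift cm',M.T@(np.array(target)-s['eef_pos'])*100,'az',-np.radians(da),'F',s['wrist_force'],'w',s['width'],'ff',s['finger_force'],'zaxis',M[:,2])
E
python3 - <<'E'
from h import *
delta([.5285,-.2318,.14],2.95)
E
```

```text
t 2.7 tcp [ 0.6127 -0.0461  0.2107] ydeg -0.7466229714163037 shift cm [-18.6788  -8.1755   7.0668] az -0.06451824205607073 F [0.0343 2.1298 0.0364] w 0.08517871984975652 ff 0.0 zaxis [ 0.0003  0.     -1.    ]
```

Call:
jog_arm(
  series=[
    [0, -4.0, -1.75, 1, 0, 0, -0.016],
    [0, -4.5, -1.9, 1, 0, 0, -0.016],
    [0, -4.0, -1.75, 1, 0, 0, -0.016],
    [0, -3.8, -1.6, 1, 0, 0, -0.016],
    [0, -2, -1, 1, 0, 0, 0],
    [0, 0, 0, 0, 0, 0, 0],
    [0, 0, 0, 0, 0, 0, 0],
  ],
)

```text
t: 3.4
eef_pos: [0.5369, -0.2271, 0.1603]
tcp_rot: [-0.0, 0.687, 0.727, 0.0]
wrist_force: [0.6, 0.8, -0.5]
width: 0.0852
finger_force: 0.0
```

Run:
```python
from h import *
c=ctrl.calibration('wrist');im,d=ctrl.read_camera('wrist');cv2.imwrite('pics/w1.png',im);np.save('w1.npy',d)
for k in ['wheel_center','wheel_dot']:
    for r in ctrl.mark_of(k,'wrist'): print(k,round(r['score'],2),np.array(r['xyz']),proj('wrist',r['xyz'],c))
v,u=np.mgrid[0:480,0:640];P=world('wrist',u,v,d,c)
h=cv2.cvtColor(im,cv2.COLOR_BGR2HSV)
m=(np.hypot(P[...,0]-.53,P[...,1]+.233)<.055)&(d>0)
t=P[m&(P[...,2]>.05)&(h[...,2]<70)]
print(len(t),t.min(0),t.max(0),cv2.minAreaRect(t[:,:2].astype(np.float32)))
hb=P[m&(P[...,2]>.035)&(P[...,2]<.06)&(h[...,2]>90)];print('hub',len(hb),hb.mean(0),hb.min(0),hb.max(0))
delta([.5285,-.2318,.033],2.95)
```

```text
wheel_center 0.87 [ 0.4187 -0.1842  0.0378] [157.8048 150.817 ]
wheel_center 0.63 [ 0.3669 -0.3197  0.0389] [107.3936 311.9326]
wheel_dot 0.94 [ 0.5316 -0.234   0.0632] [308.8557 235.2165]
wheel_dot 0.65 [ 0.3666 -0.3141  0.0624] [ 90.527 321.219]
wheel_dot 0.61 [ 0.4219 -0.1908  0.0647] [147.6478 166.0376]
34546 [ 0.475  -0.2659  0.05  ] [ 0.5849 -0.193   0.2718] ((0.5299203991889954, -0.22993029654026031), (0.10612857341766357, 0.07407580316066742), 29.999591827392578)
hub 442 [ 0.5292 -0.2275  0.0478] [ 0.5065 -0.2667  0.0377] [ 0.5528 -0.1918  0.0594]
t 3.55 tcp [ 0.5375 -0.2265  0.1608] ydeg 3.3122233146766678 shift cm [-0.4851 -0.9459 12.7767] az 0.006321989468595372 F [-0.7083  0.0678  0.1488] w 0.0854175917548108 ff 0.0 zaxis [ 0.001   0.0008 -1.    ]
```

View pics/w1.png

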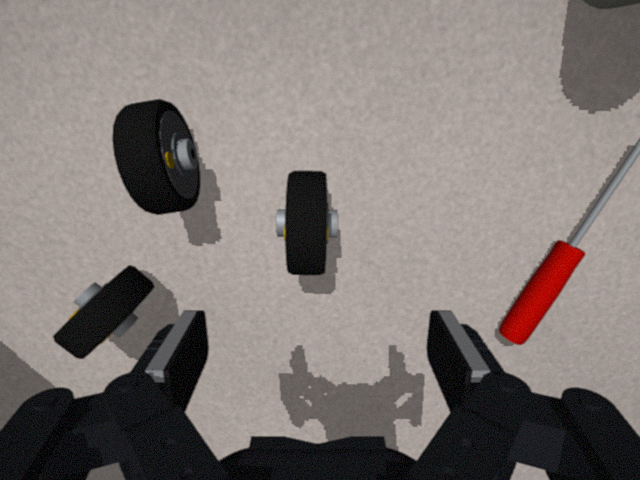

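The target wheel is centred at (307,222) with its hub ends at (281,222) and (334,222), square to the tool. I'll fit its centre more exactly.

Run:
```python
from h import *
im=cv2.imread('pics/w1.png');d=np.load('w1.npy');c=ctrl.calibration('wrist')
v,u=np.mgrid[0:480,0:640];P=world('wrist',u,v,d,c)
box=(u>265)&(u<350)&(v>160)&(v<285)&(d>0)
t=P[box&(P[...,2]>.062)&(P[...,2]<.09)]
r=cv2.minAreaRect(t[:,:2].astype(np.float32));print(len(t),t[:,2].max(),r,t.mean(0))
# tread cylinder fit
import scipy.optimize as so
top=P[box&(P[...,2]>.055)&(P[...,2]<.09)]
f=lambda p:(lambda s:np.hypot(s,top[:,2]-p[2])-.04)(-(top[:,0]-.529)*np.sin(p[1])+(top[:,1]-p[0])*np.cos(p[1]))
o=so.least_squares(f,[-.23,.05,.04],loss='soft_l1',f_scale=.001);print(o.x,np.degrees(o.x[1]))
for a,b in((272,286),(329,341)):
    m=box&(u>a)&(u<b)&(P[...,2]>.03)&(P[...,2]<.07);print(m.sum(),np.median(P[m],0),P[m].min(0),P[m].max(0))
```

```text
3592 0.08102379738823542 ((0.5303249359130859, -0.23105672001838684), (0.030875956639647484, 0.06690434366464615), 3.4621310234069824) [ 0.5303 -0.2262  0.0744]
[-0.2317  0.0415  0.0392] 2.376578837031589
244 [ 0.5107 -0.2289  0.0492] [ 0.5073 -0.2422  0.0397] [ 0.5151 -0.2201  0.0699]
215 [ 0.5502 -0.2275  0.0491] [ 0.5472 -0.2395  0.0385] [ 0.5536 -0.2199  0.052 ]
```

Call:
jog_arm(
  series=[
    [0, -0.45, -0.74, 2.5, 0, 0, 0.005],
    [0, 0, 0, 3, 0, 0, 0],
    [0, 0, 0, 3, 0, 0, 0],
    [0, 0, 0, 2.5, 0, 0, 0],
    [0, 0, 0, 1.7, 0, 0, 0],
    [0, 0, 0, 0, 0, 0, 0],
    [0, 0, 0, 0, 0, 0, 0],
  ],
)

```text
t: 4.25
eef_pos: [0.5298, -0.2329, 0.0339]
tcp_rot: [0.0, 0.689, 0.725, 0.0]
wrist_force: [0.7, -0.1, 0.3]
width: 0.0853
finger_force: 0.0
```

Run:
```python
from h import *
delta([.5304,-.2314,.033],2.95)
```

```text
t 4.25 tcp [ 0.5298 -0.2329  0.0339] ydeg 2.9052796481638903 shift cm [0.1454 0.0684 0.0898] az -0.000780517382190324 F [ 0.6831 -0.0975  0.344 ] w 0.0852893285219178 ff 0.0 zaxis [ 0.0004  0.0001 -1.    ]
```

Call:
jog_arm(
  series=[
    [0, 0.15, 0.07, 0.0, 0, 0, 0],
    [0.3, 0, 0, 0, 0, 0, 0],
    [0.4, 0, 0, 0, 0, 0, 0],
    [0.45, 0, 0, 0, 0, 0, 0],
    [0.5, 0, 0, 0, 0, 0, 0],
    [0.6, 0, 0, 0, 0, 0, 0],
    [0.6, 0, 0, 0, 0, 0, 0],
    [0.6, 0, 0, 0, 0, 0, 0],
    [0.6, 0, 0, 0, 0, 0, 0],
  ],
  newtons=20,
)

```text
t: 5.15
eef_pos: [0.5295, -0.2323, 0.0334]
tcp_rot: [-0.0, 0.69, 0.724, 0.0]
wrist_force: [-0.1, 0.2, 0.1]
width: 0.0342
finger_force: 0.0
```

Run:
```python
from h import *
c=ctrl.calibration('wrist');im,d=ctrl.read_camera('wrist');cv2.imwrite('pics/w2.png',im)
for n in ['top','side']:
    a,_=ctrl.read_camera(n)
    for r in ctrl.mark_of('rest_center',n): print(n,r)
delta([.5304,-.2314,.033],2.95)
```

```text
top {'xyz': [0.5706, 0.1643, -0.0023], 'score': 0.55}
side {'xyz': [0.5672, 0.1609, 0.0002], 'score': 0.82}
t 5.4 tcp [ 0.5296 -0.2323  0.0335] ydeg 2.800435996130282 shift cm [0.0812 0.0869 0.0495] az -0.0026103843099922843 F [-1.1772 -0.23    0.052 ] w 0.03460219732840445 ff 0.0 zaxis [ 0.0001 -0.     -1.    ]
```

View pics/w2.png

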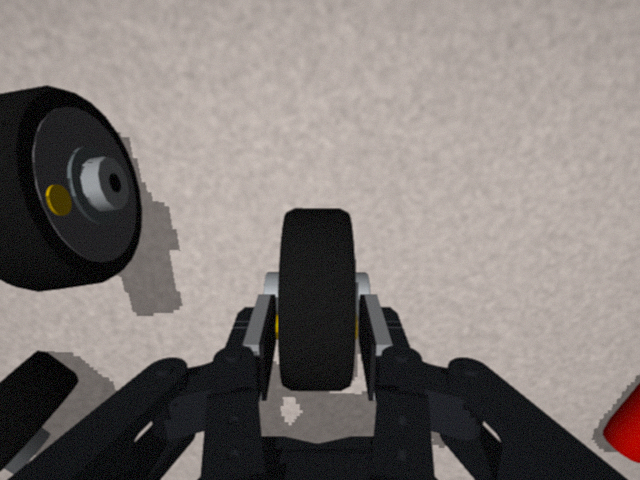

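The gripper closed to 34 mm, so the pads missed the 46 mm hub. The hub ends at (272,285) and (363,285) show ahead of the pads at about row 335. I'll locate the wheel again.

Run:
```python
from h import *
c=ctrl.calibration('wrist');im,d=ctrl.read_camera('wrist')
for k in ['wheel_center','wheel_dot','hub_center']:
    for r in ctrl.mark_of(k,'wrist'): print(k,round(r['score'],2),np.array(r['xyz']),proj('wrist',r['xyz'],c))
s=ctrl.observe();M=rot(s['tcp_rot'])
v,u=np.mgrid[0:480,0:640];P=(world('wrist',u,v,d,c)-s['eef_pos'])@M  # tool frame
for p in [(272,280),(365,280),(276,328),(358,328),(262,320),(376,320),(255,365),(385,365),(318,215),(318,250),(318,300),(318,340),(318,380)]:
    print(p,P[p[1],p[0]]*1000)
a,_=ctrl.read_camera('side');cv2.imwrite('pics/s2.png',cv2.resize(a[130:280,290:490],None,fx=4,fy=4,interpolation=cv2.INTER_CUBIC))
for r in ctrl.mark_of('wheel_center','side'): print('side',round(r['score'],2),np.array(r['xyz']))
```

```text
wheel_center 0.68 [ 0.4207 -0.1873  0.0386] [ 59.0426 186.5091]
wheel_dot 0.93 [ 0.5329 -0.233   0.06  ] [324.5169 322.4029]
wheel_dot 0.69 [ 0.4212 -0.184   0.0628] [ 15.4766 191.7957]
(272, 280) [  9.8351 -19.4134  -9.7459]
(365, 280) [ 9.6036 21.2293 -9.1911]
(276, 328) [  1.279  -15.4907 -34.0794]
(358, 328) [ -7.0701  17.5765 -21.0113]
(262, 320) [ 11.3471 -18.9571 -44.7477]
(376, 320) [ 10.9023  21.012  -43.9562]
(255, 365) [  7.3845 -18.6729 -63.9604]
(385, 365) [ 12.1258  19.8081 -70.0287]
(318, 215) [ 39.4759   0.6198 -10.1845]
(318, 250) [ 31.6425   0.6066 -29.5119]
(318, 300) [ 17.2727   0.6099 -41.1916]
(318, 340) [  3.5254   0.6213 -45.2152]
(318, 380) [-16.1422   0.6476 -42.3091]
side 0.9 [ 0.4221 -0.1878  0.0413]
side 0.63 [ 0.5268 -0.2366  0.0407]
side 0.62 [ 0.3674 -0.3172  0.0384]
```

View pics/s2.png

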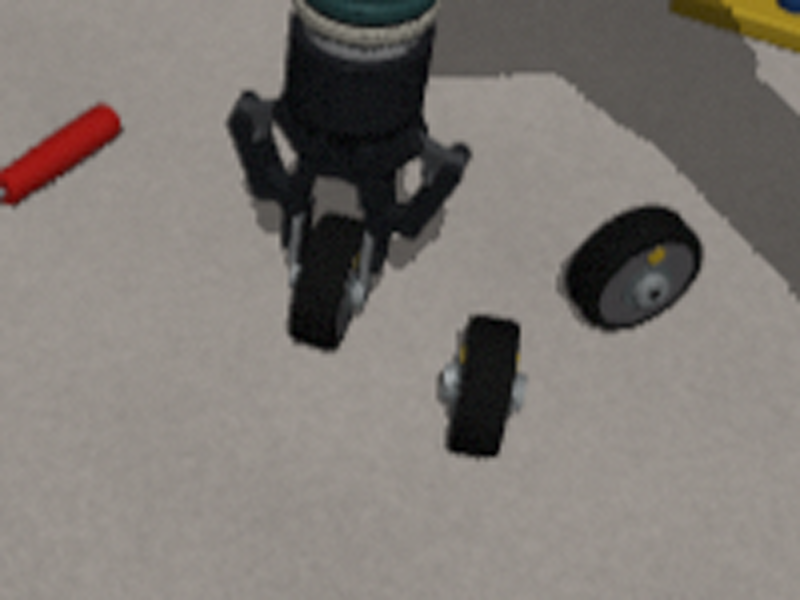

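Run:
```python
from h import *
c=ctrl.calibration('wrist');im,d=ctrl.read_camera('wrist')
s=ctrl.observe();M=rot(s['tcp_rot'])
v,u=np.mgrid[0:480,0:640];P=(world('wrist',u,v,d,c)-s['eef_pos'])@M*1000
for r in range(272,350,6):
    print(r,' '.join('%d,%d,%d'%tuple(P[r,k]) for k in range(358,380,3)))
print(s['eef_pos'],s['width'])
cv2.imwrite('pics/w3.png',cv2.resize(im[255:395,240:400],None,fx=4.2,fy=4.2,interpolation=cv2.INTER_CUBIC))
```

```text
272 9,19,0 10,20,-2 9,21,-1 -6,28,34 83,0,-162 -6,31,34 -6,33,34 -6,34,34
278 9,18,-7 10,19,-8 9,21,-7 10,22,-8 -10,29,34 -9,31,33 -10,33,34 -9,34,33
284 9,17,-12 9,19,-12 8,20,-11 8,21,-10 -13,29,33 -14,31,34 -14,33,34 -13,35,34
290 6,17,-13 7,18,-15 6,20,-13 6,21,-13 6,23,-12 -17,31,34 -17,33,33 -17,35,33
296 4,17,-15 11,17,-27 11,18,-26 10,20,-26 11,21,-26 11,22,-27 11,23,-27 -21,35,34
302 2,17,-16 9,17,-28 10,18,-30 10,19,-30 11,20,-31 10,21,-30 11,22,-31 11,23,-31
308 0,17,-16 7,17,-29 10,17,-35 11,18,-36 10,20,-35 10,21,-35 10,22,-35 11,23,-35
314 -2,17,-16 4,17,-29 9,17,-37 11,18,-41 11,19,-40 11,20,-40 11,21,-40 11,22,-40
320 -8,18,-12 3,17,-31 7,17,-38 10,17,-43 11,18,-44 11,19,-44 11,20,-44 11,22,-44
326 -5,17,-21 0,17,-31 5,17,-38 10,17,-47 11,18,-48 11,19,-48 11,20,-48 11,21,-48
332 -8,17,-22 -2,17,-31 3,17,-40 8,17,-47 11,17,-51 10,19,-50 10,19,-51 10,20,-51
338 -49,24,34 -4,17,-32 1,17,-40 6,17,-48 10,17,-54 11,18,-56 11,19,-55 11,20,-55
344 -53,24,33 -6,17,-33 0,17,-41 4,17,-49 8,17,-55 11,17,-58 10,19,-57 10,20,-57
[ 0.5295 -0.2322  0.0335] 0.03429350315416784
```

View pics/w3.png

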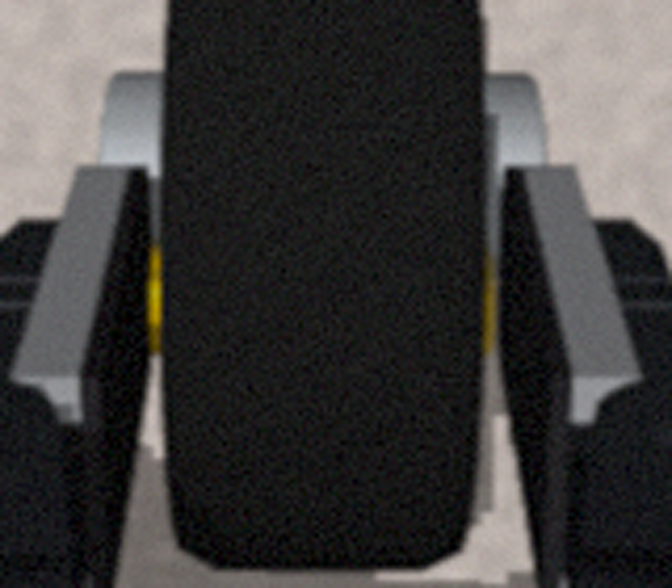

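The pads closed above the hub. Their tips sit about 26 mm behind the reported TCP, at a height of about 60 mm, while the hub top is at 51 mm. I'll open, go about 33 mm lower, pre-close and check again before gripping.

Call:
jog_arm(
  series=[
    [0.2, 0, 0, 0, 0, 0, 0],
    [0.2, 0, 0, 0, 0, 0, 0],
    [0.2, 0, 0, 0, 0, 0, 0],
    [0.2, 0, 0, 0, 0, 0, 0],
    [0.2, 0.05, 0.08, 1.0, 0, 0, 0],
    [0.2, 0, 0, 1.0, 0, 0, 0],
    [0.3, 0, 0, 0.8, 0, 0, 0],
    [0.35, 0, 0, 0.5, 0, 0, 0],
    [0.38, 0, 0, 0, 0, 0, 0],
    [0.38, 0, 0, 0, 0, 0, 0],
  ],
)

```text
t: 6.75
eef_pos: [0.5303, -0.2318, 0.0003]
tcp_rot: [-0.0, 0.69, 0.724, -0.0]
wrist_force: [-0.9, 0.2, 0.8]
width: 0.0527
finger_force: 0.0
```

Run:
```python
from h import *
c=ctrl.calibration('wrist');im,d=ctrl.read_camera('wrist')
s=ctrl.observe();M=rot(s['tcp_rot'])
v,u=np.mgrid[0:480,0:640];P=(world('wrist',u,v,d,c)-s['eef_pos'])@M*1000
delta([.5304,-.2314,.0],2.95)
cv2.imwrite('pics/w4.png',cv2.resize(im[225:425,190:450],None,fx=2.9,fy=2.9,interpolation=cv2.INTER_CUBIC))
for k in (380,386,392,398,404): print(k,[(r,*P[r,k].astype(int)) for r in range(250,350,12)])
```

```text
t 6.8 tcp [ 0.5305 -0.2319  0.0006] ydeg 2.7951139893879624 shift cm [ 0.0461 -0.0047  0.0595] az -0.0027032708504590762 F [-0.6539  0.235   0.1656] w 0.05296724543673238 ff 0.0 zaxis [ 0.0003 -0.0001 -1.    ]
380 [(250, np.int64(19), np.int64(28), np.int64(1)), (262, np.int64(13), np.int64(28), np.int64(1)), (274, np.int64(7), np.int64(29), np.int64(1)), (286, np.int64(1), np.int64(29), np.int64(1)), (298, np.int64(-4), np.int64(29), np.int64(0)), (310, np.int64(-11), np.int64(30), np.int64(1)), (322, np.int64(-17), np.int64(30), np.int64(0)), (334, np.int64(6), np.int64(22), np.int64(-45)), (346, np.int64(3), np.int64(21), np.int64(-48))]
386 [(250, np.int64(19), np.int64(31), np.int64(1)), (262, np.int64(13), np.int64(31), np.int64(1)), (274, np.int64(7), np.int64(32), np.int64(2)), (286, np.int64(1), np.int64(32), np.int64(1)), (298, np.int64(11), np.int64(26), np.int64(-27)), (310, np.int64(7), np.int64(26), np.int64(-30)), (322, np.int64(3), np.int64(26), np.int64(-32)), (334, np.int64(-1), np.int64(26), np.int64(-34)), (346, np.int64(-5), np.int64(26), np.int64(-34))]
392 [(25
[... 622 characters left out ...]
t64(1)), (298, np.int64(11), np.int64(31), np.int64(-28)), (310, np.int64(11), np.int64(29), np.int64(-37)), (322, np.int64(10), np.int64(28), np.int64(-44)), (334, np.int64(11), np.int64(26), np.int64(-52)), (346, np.int64(7), np.int64(26), np.int64(-53))]
404 [(250, np.int64(19), np.int64(39), np.int64(1)), (262, np.int64(14), np.int64(39), np.int64(0)), (274, np.int64(7), np.int64(40), np.int64(2)), (286, np.int64(1), np.int64(41), np.int64(1)), (298, np.int64(-4), np.int64(41), np.int64(0)), (310, np.int64(10), np.int64(32), np.int64(-36)), (322, np.int64(10), np.int64(30), np.int64(-44)), (334, np.int64(10), np.int64(28), np.int64(-52)), (346, np.int64(10), np.int64(27), np.int64(-58))]
```

View pics/w4.png

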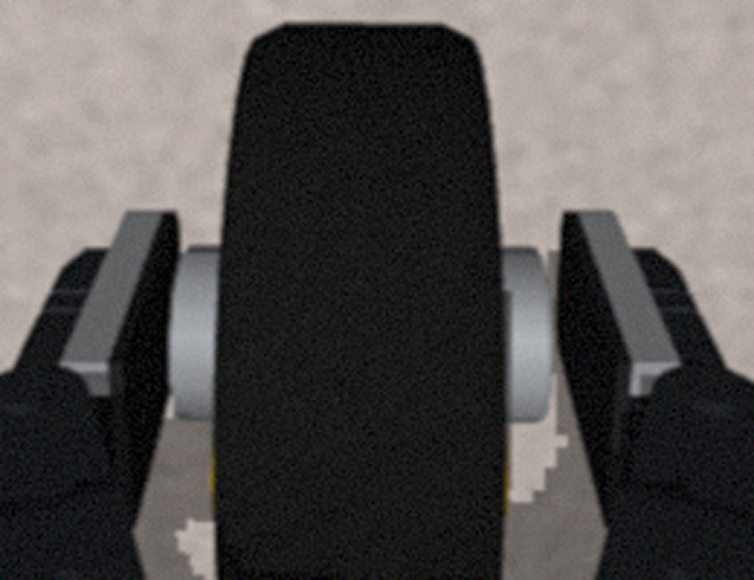

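The pads now stand outside both hub ends, in crop at x 180 and 555 with the hub between rows 245 and 420, and their tips are 27 mm up. I'll close and press down very slightly.

Call:
jog_arm(
  series=[
    [0.45, 0, 0, 0, 0, 0, 0],
    [0.5, 0, 0, 0, 0, 0, 0],
    [0.55, 0, 0, 0, 0, 0, 0],
    [0.6, 0, 0, 0, 0, 0, 0],
    [0.6, 0, 0, 0.1, 0, 0, 0],
    [0.6, 0, 0, 0.05, 0, 0, 0],
    [0.6, 0, 0, 0, 0, 0, 0],
  ],
  newtons=25,
)

```text
t: 7.5
eef_pos: [0.5307, -0.2329, 0.0007]
tcp_rot: [0.001, 0.69, 0.724, 0.0]
wrist_force: [-3.7, -0.3, 14.7]
width: 0.0456
finger_force: 28.2
```

Run:
```python
from h import *
delta([.569,.162,0],2.75)
```

```text
t 7.5 tcp [ 0.5307 -0.2329  0.0007] ydeg 2.7597521642318483 shift cm [39.2582  5.7269  0.0443] az 0.00017020737504110095 F [-3.6631 -0.305  14.6925] w 0.04558314348990036 ff 28.193091452121735 zaxis [ 0.0015 -0.0008 -1.    ]
```

Call:
jog_arm(
  series=[
    [0.6, 0.5, 0, -0.03, 0, 0, 0],
    [0.6, 1, 0, 0, 0, 0, 0.048],
    [0.6, 1, 0, 0, 0, 0, 0.048],
    [0.6, 1, 0, 0, 0, 0, 0.048],
    [0.6, 1, 0, 0, 0, 0, 0.048],
    [0.6, 1, 0, 0, 0, 0, 0.048],
    [0.6, 1, 0, 0, 0, 0, 0],
    [0.6, 0.5, 0, 0, 0, 0, 0],
    [0.6, 0, 0, 0, 0, 0, 0],
  ],
)

```text
t: 8.4
eef_pos: [0.5375, -0.1613, 0.0007]
tcp_rot: [0.001, 0.771, 0.637, 0.001]
wrist_force: [-0.7, -0.3, 9.8]
width: 0.0458
finger_force: 27.6
```

Run:
```python
from h import *
c=ctrl.calibration('wrist');im,d=ctrl.read_camera('wrist')
delta([.569,.162,0],2.75)
a,_=ctrl.read_camera('side')
p=proj('side',[ctrl.observe()['eef_pos'][0],ctrl.observe()['eef_pos'][1],.04]).astype(int);print(p)
b=cv2.resize(a[p[1]-50:p[1]+50,p[0]-50:p[0]+50],(400,400),interpolation=cv2.INTER_CUBIC)
w=cv2.resize(im[100:420,120:520],(400,320));w=cv2.copyMakeBorder(w,0,80,0,0,0)
cv2.imwrite('pics/r1.png',np.hstack([b,w]))
for cam in ['wrist','side']:
  for r in ctrl.mark_of('wheel_dot',cam): print(cam,round(r['score'],2),np.array(r['xyz']))
```

```text
t 8.45 tcp [ 0.5374 -0.1619  0.0007] ydeg -10.888376761583018 shift cm [32.4064 -3.0206  0.0721] az -0.2380345791171051 F [0.6038 0.0984 8.2131] w 0.04528194947451891 ff 27.565506398677826 zaxis [ 0.004  -0.0005 -1.    ]
[358 218]
wrist 0.62 [ 0.5458 -0.1401  0.0342]
side 0.9 [ 0.3656 -0.3175  0.0613]
side 0.73 [ 0.5344 -0.1638  0.043 ]
side 0.64 [ 0.4166 -0.186   0.0649]
side 0.63 [ 0.5391 -0.1372  0.0372]
```

View pics/r1.png

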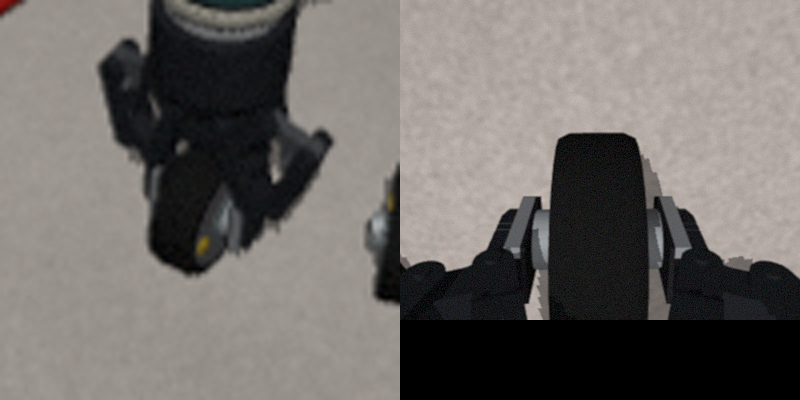

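The wheel is truly rolling: after 71 mm the yellow dot is in front of the hub, at (203,245) in the left half. I'll continue.

Call:
jog_arm(
  series=[
    [0.6, 0.5, 0, 0, 0, 0, 0],
    [0.6, 1, 0, 0, 0, 0, 0],
    [0.6, 1, 0, 0, 0, 0, 0],
    [0.6, 1, 0, 0, 0, 0, 0],
    [0.6, 1, 0, 0, 0, 0, 0],
    [0.6, 1, 0, 0, 0, 0, 0],
    [0.6, 1, 0, 0, 0, 0, 0],
    [0.6, 1, 0, 0, 0, 0, 0],
    [0.6, 1, 0, 0, 0, 0, 0],
    [0.6, 1, 0, 0, 0, 0, 0],
    [0.6, 1, 0, 0, 0, 0, 0],
    [0.6, 1, 0, 0, 0, 0, 0],
    [0.6, 0.5, 0, 0, 0, 0, 0],
    [0.6, 0, 0, 0, 0, 0, 0],
  ],
)

```text
t: 10.0
eef_pos: [0.5604, -0.0432, 0.0007]
tcp_rot: [0.001, 0.771, 0.637, 0.002]
wrist_force: [0.2, 1.0, 9.2]
width: 0.0455
finger_force: 27.6
```

```bash
cat > rest.py <<'E'
from h import *
c=ctrl.calibration('wrist');im,d=ctrl.read_camera('wrist');cv2.imwrite('rest.png',im)
v,u=np.mgrid[0:480,0:640];P=world('wrist',u,v,d,c)
h=cv2.cvtColor(im,cv2.COLOR_BGR2HSV)
near=(np.hypot(P[...,0]-.569,P[...,1]-.162)<.1)&(d>0)&(P[...,2]<.02)
o=near&(h[...,0]>5)&(h[...,0]<20)&(h[...,1]>140)&(h[...,2]>80)
n,lab,st,ce=cv2.connectedComponentsWithStats(o.astype(np.uint8))
for i in range(1,n):
    if st[i,4]>150:
        r=cv2.minAreaRect(P[lab==i][:,:2].astype(np.float32));print('rib',st[i],P[lab==i].mean(0),r)
y=near&(h[...,0]>22)&(h[...,0]<34)&(h[...,1]>140)
if y.sum()>50: print('yellow',y.sum(),cv2.minAreaRect(P[y][:,:2].astype(np.float32)))
b=near&(h[...,0]>95)&(h[...,0]<130)&(h[...,1]>100)
if b.sum()>50:print('blue',b.sum(),cv2.minAreaRect(P[b][:,:2].astype(np.float32)))
for r in ctrl.mark_of('rest_center','wrist'): print(r)
for r in ctrl.mark_of('wheel_dot','side'): print('side',round(r['score'],2),np.array(r['xyz']))
delta([.569,.162,0],2.75)
E
python3 rest.py
```

```text
side 0.9 [ 0.3656 -0.3175  0.0613]
side 0.73 [ 0.5344 -0.1638  0.043 ]
side 0.64 [ 0.4166 -0.186   0.0649]
side 0.63 [ 0.5391 -0.1372  0.0372]
t 10.15 tcp [ 0.5602 -0.0442  0.0007] ydeg -10.924866873347277 shift cm [20.4147 -3.0448  0.075 ] az -0.23867145171181225 F [ 0.153  -1.0853  8.8155] w 0.04558059457916037 ff 27.567260563373566 zaxis [ 0.0042  0.0001 -1.    ]
```

Call:
jog_arm(
  series=[
    [0.6, 0.5, 0, 0, 0, 0, 0],
    [0.6, 1, 0, 0, 0, 0, 0],
    [0.6, 1, 0, 0, 0, 0, 0],
    [0.6, 1, 0, 0, 0, 0, 0],
    [0.6, 1, 0, 0, 0, 0, 0],
    [0.6, 0.4, 0, 0, 0, 0, 0],
    [0.6, 1, 0, 0, 0, 0, -0.048],
    [0.6, 1, 0, 0, 0, 0, -0.048],
    [0.6, 1, 0, 0, 0, 0, -0.048],
    [0.6, 1, 0, 0, 0, 0, -0.048],
    [0.6, 1, 0, 0, 0, 0, -0.047],
    [0.6, 0.5, 0, 0, 0, 0, 0],
    [0.6, 0, 0, 0, 0, 0, 0],
  ],
)

```text
t: 11.45
eef_pos: [0.5734, 0.06, 0.0007]
tcp_rot: [0.001, 0.689, 0.724, 0.002]
wrist_force: [-0.7, -0.1, 9.6]
width: 0.0456
finger_force: 27.7
```

```bash
python3 rest.py
```

```text
rib [ 208   99  229   31 6552] [0.5717 0.1389 0.0043] ((0.5717180967330933, 0.13869638741016388), (0.08974827826023102, 0.011195994913578033), 3.3899922370910645)
yellow 7381 ((0.570229172706604, 0.16280622780323029), (0.033757999539375305, 0.029797224327921867), 3.708298444747925)
blue 25517 ((0.5711756944656372, 0.1461571753025055), (0.09046966582536697, 0.06709624826908112), 3.344223976135254)
{'xyz': [0.5726, 0.1623, 0.0019], 'score': 0.69}
side 0.9 [ 0.3656 -0.3175  0.0613]
side 0.73 [ 0.5344 -0.1638  0.043 ]
side 0.64 [ 0.4166 -0.186   0.0649]
side 0.63 [ 0.5391 -0.1372  0.0372]
t 11.6 tcp [0.5735 0.0589 0.0007] ydeg 2.7628490013187474 shift cm [10.3188  0.0494  0.081 ] az 0.00022425737860538357 F [-0.7352 -0.4721  9.3322] w 0.045641747826983624 ff 27.66251116991043 zaxis [ 0.0032  0.0009 -1.    ]
```

Call:
jog_arm(
  series=[
    [0.6, 0.6, 0.05, 0, 0, 0, -0.005],
    [0.6, 1, 0.05, 0, 0, 0, -0.005],
    [0.6, 1, 0, 0, 0, 0, 0],
    [0.6, 1, 0, 0, 0, 0, 0],
    [0.6, 1, 0, 0, 0, 0, 0],
    [0.6, 0.6, 0, 0, 0, 0, 0],
    [0.6, 0.4, 0, 0, 0, 0, 0],
    [0.6, 0.27, 0, -0.13, 0, 0, 0],
    [0.6, 0, 0, 0, 0, 0, 0],
  ],
)

```text
t: 12.5
eef_pos: [0.5704, 0.1167, 0.0011]
tcp_rot: [0.001, 0.686, 0.727, 0.0]
wrist_force: [1.5, -2.5, 1.7]
width: 0.0457
finger_force: 26.8
```

Run:
```python
from h import *
delta([.570,.1625,0],3.3)
```

```text
t 12.5 tcp [0.5704 0.1167 0.0011] ydeg 3.31636784773182 shift cm [4.5742 0.2239 0.1106] az 0.00028567283438549375 F [ 1.5328 -2.5231  1.7073] w 0.0457395641466126 ff 26.833409070968628 zaxis [ 0.0018 -0.0005 -1.    ]
```

Call:
jog_arm(
  series=[
    [0.6, 0.3, 0, 0, 0, 0, 0],
    [0.6, 0.3, 0, -0.1, 0, 0, 0],
    [0.6, 0.3, 0, -0.13, 0, 0, 0],
    [0.6, 0.3, 0, -0.1, 0, 0, 0],
    [0.6, 0.3, 0, -0.06, 0, 0, 0],
    [0.6, 0.2, 0, -0.03, 0, 0, 0],
    [0.6, 0, 0, 0, 0, 0, 0],
  ],
)

```text
t: 13.2
eef_pos: [0.5696, 0.1342, 0.0063]
tcp_rot: [0.0, 0.686, 0.727, 0.001]
wrist_force: [-3.2, -2.1, 14.6]
width: 0.0458
finger_force: 28.3
```

Run:
```python
from h import *
delta([.570,.1625,0],3.3)
ctrl.read_camera('wrist')
im,_=ctrl.read_camera('side')
for cam in ['wrist','side']:
  for r in ctrl.mark_of('wheel_dot',cam): print(cam,round(r['score'],2),np.array(r['xyz']))
```

```text
t 13.2 tcp [0.5696 0.1342 0.0063] ydeg 3.294992372601386 shift cm [2.8264 0.2029 0.6368] az -8.739958581886067e-05 F [-3.1988 -2.1046 14.6212] w 0.04576498307807293 ff 28.2539302110672 zaxis [ 0.0016  0.0011 -1.    ]
side 0.91 [ 0.421  -0.1874  0.0628]
side 0.7 [0.5655 0.1404 0.0218]
side 0.58 [ 0.3682 -0.3198  0.0648]
```

Call:
jog_arm(
  series=[
    [0.6, 0.3, 0, 0, 0, 0, 0],
    [0.6, 0.4, 0, 0, 0, 0, 0],
    [0.6, 0.4, 0, 0.04, 0, 0, 0],
    [0.6, 0.4, 0, 0.08, 0, 0, 0],
    [0.6, 0.4, 0, 0.13, 0, 0, 0],
    [0.6, 0.4, 0, 0.17, 0, 0, 0],
    [0.6, 0.3, 0, 0.13, 0, 0, 0],
    [0.6, 0, 0, 0, 0, 0, 0],
  ],
)

```text
t: 14.2
eef_pos: [0.5678, 0.1619, 0.0007]
tcp_rot: [-0.0, 0.686, 0.728, 0.001]
wrist_force: [-2.6, 0.6, 13.6]
width: 0.0454
finger_force: 28.1
```

Run:
```python
from h import *
delta([.570,.1625,0],3.3)
c=ctrl.calibration('wrist');im,d=ctrl.read_camera('wrist')
cv2.imwrite('pics/r2.png',im)
```

```text
t 14.2 tcp [0.5678 0.1619 0.0007] ydeg 3.388640755577451 shift cm [0.0457 0.2214 0.0691] az 0.0015470730362819253 F [-2.6005  0.6334 13.5888] w 0.04543920320986801 ff 28.069356679916382 zaxis [ 0.0012  0.0025 -1.    ]
```

View pics/r2.png

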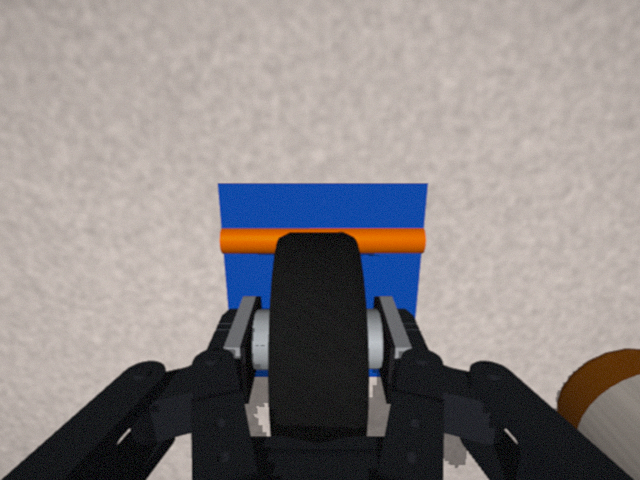

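The wheel stands between the ribs and square to them; the far rib is at row 240. I'll relieve the pressure, release, and lift clear.

Call:
jog_arm(
  series=[
    [0.6, 0, 0, -0.06, 0, 0, 0],
    [0.6, 0, 0, -0.04, 0, 0, 0],
    [0.45, 0, 0, 0, 0, 0, 0],
    [0.4, 0, 0, 0, 0, 0, 0],
    [0.3, 0, 0, 0, 0, 0, 0],
    [0.2, 0, 0, 0, 0, 0, 0],
    [0.1, 0, 0, 0, 0, 0, 0],
    [0.1, 0, 0, 0, 0, 0, 0],
    [0.1, 0, 0, 0, 0, 0, 0],
    [0.1, 0, 0, -1, 0, 0, 0],
    [0.1, 0, 0, -2, 0, 0, 0],
    [0.1, 0, 0, -3, 0, 0, 0],
    [0.1, 0, 0, -4, 0, 0, 0],
    [0.1, 0, 0, -4, 0, 0, 0],
    [0.1, -3, 0, -2, 0, 0, 0],
    [0.1, -4, 0, 0, 0, 0, 0],
    [0.1, -3, 0, 0, 0, 0, 0],
    [0.1, 0, 0, 0, 0, 0, 0],
  ],
)

```text
t: 16.05
eef_pos: [0.5732, 0.0544, 0.1619]
tcp_rot: [0.001, 0.689, 0.725, 0.0]
wrist_force: [0.6, 0.5, 1.3]
width: 0.0769
finger_force: 0.0
```

Run:
```python
from h import *
delta([.570,.1625,0],3.3)
c=ctrl.calibration('wrist');im,d=ctrl.read_camera('wrist');a,_=ctrl.read_camera('side')
for cam in ['wrist','side']:
  for k in ['wheel_center','wheel_dot']:
    for r in ctrl.mark_of(k,cam): print(cam,k,round(r['score'],2),np.array(r['xyz']))
p=proj('side',[.57,.1625,.04]).astype(int)
b=cv2.resize(a[p[1]-60:p[1]+60,p[0]-60:p[0]+60],(400,400),interpolation=cv2.INTER_CUBIC)
w=cv2.copyMakeBorder(cv2.resize(im,(400,300)),0,100,0,0,0)
cv2.imwrite('pics/f.png',np.hstack([b,w]))
```

```text
t 16.05 tcp [0.5732 0.0544 0.1619] ydeg 2.866285533990974 shift cm [10.8388  0.1877 16.1728] az -0.007569745445386708 F [0.5792 0.5378 1.2901] w 0.0769077422989555 ff 0.0 zaxis [ 0.002  -0.0015 -1.    ]
wrist wheel_dot 0.65 [ 0.4201 -0.1884  0.0645]
side wheel_center 0.64 [ 0.4238 -0.1888  0.0424]
side wheel_center 0.58 [ 0.367  -0.3176  0.0405]
side wheel_center 0.55 [0.5662 0.1598 0.0435]
side wheel_dot 0.72 [0.5662 0.1518 0.0231]
side wheel_dot 0.72 [ 0.3639 -0.3215  0.0656]
side wheel_dot 0.6 [ 0.4189 -0.1872  0.0655]
```

View pics/f.png

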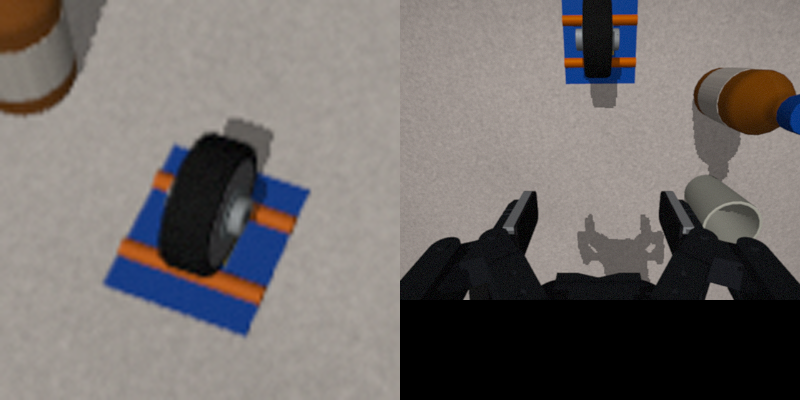

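The wheel stands upright between the two ribs and square to them, hub at (238,210) in the left half. The gripper is clear, and the bottle and beaker are untouched.

```bash
python3 -c "
from plant import ctrl
print(ctrl.sign_off())"
```

```text
the job is handed in; nothing more can be done
None
```

I rolled the farthest castor wheel about 1.6 turns on its tread to the blue rest and let go. In the last pictures it stood upright between the ribs, square to them and about 2 mm off centre along them; I handed the job in at about 16 s.

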